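# Weigh two pepper mills against each other and put the fuller one on the cruet tray

### The job

Find out which pepper mill is fuller: set one down into each cup of the two-pan scale, its foot fully home on the cup's floor, let go of both and let the beam tip right over. Then lift the heavier mill out and stand it on the free half of the cruet tray beside the salt shaker; leave the lighter one seated in its cup for refilling. Be gentle with the scale, it must never take a jolt or more than about 25 N (the cups lie a little off their places, so feel the feet in); keep the mills upright and do not push the salt shaker, the spice jar or the ramekin.

Things in the scene. Friction and masses are not known exactly. Their poses are not given: they have to be found in the camera images.
- scale: two-pan counter scale, equal arms, grey base 94 x 236 mm, fixed; origin at the centre of its underside, y along the beam. At each end a level steel cup, 61.4 mm inside, 12 mm deep, rim 73 mm across. One sinks as the other rises; the empty beam stays where it is left and yields to 0.2 N; a heavier mill tips it fully in 2 s. Post with needle between the cups, 56 mm wide in y, 128 mm high
- place_left (a point): where the left cup (scale's +y end) belongs: centre of its floor when down on its soft stop (17.6 mm higher when fully up). Fixed point; the true cup, loose on rubber, lies up to 8 mm off it along scale x and along y, unmeasured: feel or see it. It shifts only under over 8 N sideways. With the cup pressed down, a foot fully home is at this height, one caught on the rim 12 mm higher
- place_right (a point): where the right cup (scale's -y end) belongs: centre of its floor when down on its soft stop (17.6 mm higher when fully up). Fixed point; the true cup, loose on rubber, lies up to 8 mm off it along scale x and along y, unmeasured: feel or see it. It shifts only under over 8 N sideways. With the cup pressed down, a foot fully home is at this height, one caught on the rim 12 mm higher
- mill_a: one of two identical-looking wooden pepper mills, 170 mm tall, upright; origin at the centre of its underside, z up. Flat round foot 58 mm across; straight shoulder about 47 mm across, 102 to 122 mm up (good to grip, at 113 mm); round head 49 mm across above it, knob up to 170 mm. Each weighs 0.15 to 0.4 kg; one holds at least 50 g more pepper, only weighing tells which
- mill_b: one of two identical-looking wooden pepper mills, 170 mm tall, upright; origin at the centre of its underside, z up. Flat round foot 58 mm across; straight shoulder about 47 mm across, 102 to 122 mm up (good to grip, at 113 mm); round head 49 mm across above it, knob up to 170 mm. Each weighs 0.15 to 0.4 kg; one holds at least 50 g more pepper, only weighing tells which
- tray: low black cruet tray, 150 mm along its x, 110 mm along its y, fixed; origin at the centre of its underside, floor 4 mm up, rim 12 mm up and 4 mm thick. The salt shaker stands on its +x half; the -x half, with its middle 35 mm from the origin, is free for a mill
- salt_shaker: glass salt shaker, 44 mm across, 90 mm tall, loose on the +x half of the tray; origin at the centre of its underside
- spice_jar: glass spice jar with a black lid, 65 mm across, 94 mm tall, bystander; origin at the centre of its underside
- ramekin: white ramekin with sauce, 69 mm across, 42 mm tall, bystander; origin at the centre of its underside

How it is judged:
By the outcome, as a careful person would: the job done as asked, in the order asked, and still so for the second after the job is handed in, with the robot touching nothing.
It also fails if it takes over 69 s, if anything falls off the work surface, if the arm or the gripper's body presses on something with over 40 N, if the wrist force passes 120 N, or if a joint passes its speed limit or range.

### The arm

A 6-joint arm with a two-finger parallel gripper is mounted at the origin on the work surface; the furniture and walls round the work are solid. World frame = base frame: x ahead of the robot, y to its left, z up, the work surface at z = 0. Lengths are in m, angles in rad, forces in N, time in s.
With the tool pointing down it reaches from about 0.3 to 0.775 m from the base axis. Payload 14.6 kg.
Tool frame: the origin (TCP) lies on the centre line of the jaws, within the pads' length; the fingertips stand 19 mm ahead of it and the grasp point (between the pads) is the TCP; y points along the fingers, x is the direction in which the jaws open and shut, and the axes are right-handed (so a half turn about y gives the same grasp; the last joint's range is limited). The gripper opens to 94 mm and grips with 3 to 60 N. Pads are 16 mm wide; open, the fingers measure 119 mm over their backs; the gripper's body (75 mm by 177 mm) begins 78 mm behind the grasp point.
Start: joints at [-1.327, 0.3, 1.521, -0, 1.321, -0.067], TCP at [0.168, -0.524, 0.224] pointing down, gripper open.
Joint ranges: [-3.03, 3.03], [-0.79, 2.21], [0.23, 2.52], [-1.04, 4.18], [0, 3.07], [-2.55, 2.55]. Speed limits (rad/s): [2.22, 2.22, 2.57, 3.14, 3.14, 3.14].

### API

Orientations are given as [roll, pitch, yaw] about the fixed x, y, z axes, in that order (R = Rz(yaw) Ry(pitch) Rx(roll)).
In Python, from station import ctrl, optics gives the robot as it stands.
- The arm moves only by the tool jog_arm, never from a script. Its argument "targets" is a list of rows, each a list of 3 entries, a list of its own where there are three numbers: the finger opening in cm, from 0 to 9.4, then the shift along the tool's x, y, z in cm, then the turn about the tool's y in rad. A call has 1 to 10 rows; each row is the pose to reach, as a shift and turn from the pose commanded when the call began, along the tool's axes at that moment; what a row does not reach only later rows make up. A row lasts 1/10 s, in which the tool goes at most 50 mm and 8.59 degrees, less where a joint would pass 70% of its speed; a pose out of reach is approached as far as the arm can. A call with a gripper value outside its range is refused whole. The fingers move at their own pace and stop on an object; "grip_force" is the grip in N (left out, the last holds). Time passes only in rows, so rows that repeat a pose let the fingers close. It gives the time, the measured TCP pose, the force and the opening at its end, in the units of the state.
- ctrl.get_obs(): the state, without advancing time (a new reading comes with each control period).
- optics.camera(name): name is "side" or "top"; returns a dict with "img" (384x512x3 uint8, red, green, blue), "range_z" (384x512 float32, m along the optical axis (not along the pixel's ray), 0 where there is no reading), "camera_matrix" (3x3 intrinsics, pixels), "k1" (the pictures are not rectified: a ray, as slopes to the right and down, at radius r is drawn at 1 + k1 r^2 times it, then the intrinsics apply), "world_to_cam" (4x4, takes a point from world to camera coordinates). Camera axes: x right, y up, looking along -z (the intrinsics and any distortion apply to the point x, -y, -z); pixel columns grow to the right and rows downward; lengths in m; the calibration is good to about 2 mm. A picture is of the moment at which its call begins.
- ctrl.hand_in(): hands the job in, once; it reports no verdict.
The state is a dict: "time_s": time; "qpos": joint angles; "joint_vel": joint speeds; "tau": joint torques, N m; "ee_pos": TCP position; "eef_rot": TCP orientation; "force": force on the tool from outside, world axes, zero at the start; "moment": the same for the moment, N m; "grip_width": finger opening in m.
Only numpy, scipy, OpenCV 4.12 (cv2) and the standard library are available. Lean on these libraries where they do the work, as an engineer would, in place of code of your own. Each camera call takes 0.05 s, during which the arm holds its last target. There are 200 camera calls.

## Working session

There is one attempt and no reset: what is moved stays moved. The work goes in short steps, Python scripts to look and compute and a tool call to move; the robot and the scene stay as the last step left them, time stands still between calls to the robot, and variables do not carry over. Pictures are saved under pics/ and viewed, about 8 in all and at most 12, crops included, and the job is handed in when it is done.

Besides the shell and the picture viewer there is one more tool, called after ">>>" as a command line: name --argument value ..., lists and objects as JSON in quotes. jog_arm: Moves the arm, as the interface text tells. Its arguments: {"type":"object","properties":{"targets":{"type":"array","items":{"type":"array"}},"grip_force":{"type":"number"}},"required":["targets"]}

```bash
mkdir -p pics; ls; cat > h.py <<'E'
import numpy as np, cv2
from station import ctrl, optics
def cam(n):
    c=optics.camera(n); return c
def save(c,fn,crop=None,scale=1):
    im=c["img"][...,::-1]
    if crop: im=im[crop[0]:crop[1],crop[2]:crop[3]]
    cv2.imwrite(fn,cv2.resize(im,None,fx=scale,fy=scale,interpolation=cv2.INTER_CUBIC))
def cloud(c):
    K=c["camera_matrix"]; h,w=c["range_z"].shape
    u,v=np.meshgrid(np.arange(w),np.arange(h))
    d=rays(c,np.stack([u,v],-1).reshape(-1,2)).reshape(h,w,3)
    P=d*c["range_z"][...,None]
    T=np.linalg.inv(c["world_to_cam"])
    return P@T[:3,:3].T+T[:3,3]
def rays(c,uv):
    K=c["camera_matrix"]; p=(np.asarray(uv,float)-[K[0,2],K[1,2]])/[K[0,0],K[1,1]]
    q=p.copy()
    for _ in range(20): q=p/(1+c["k1"]*(q**2).sum(-1,keepdims=True))
    return np.concatenate([q[...,:1],-q[...,1:],-np.ones_like(q[...,:1])],-1)
def onplane(c,uv,z):
    T=np.linalg.inv(c["world_to_cam"]); d=rays(c,uv)@T[:3,:3].T; o=T[:3,3]
    return o+d*((z-o[2])/d[...,2:])
def proj(c,P):
    K=c["camera_matrix"];W=c["world_to_cam"]; p=np.atleast_2d(P)@W[:3,:3].T+W[:3,3]
    s=np.stack([p[:,0],-p[:,1]],-1)/-p[:,2:]; s=s*(1+c["k1"]*(s**2).sum(-1,keepdims=True))
    return s*[K[0,0],K[1,1]]+[K[0,2],K[1,2]]
E
python3 - <<'E'
from h import *
o=ctrl.get_obs(); print(o)
cs=[cam("top"),cam("side")]
im=np.concatenate([c["img"] for c in cs],0)[...,::-1]
cv2.imwrite("pics/a_top.png",cv2.resize(cs[0]["img"][...,::-1],(768,576)));cv2.imwrite("pics/a_side.png",cv2.resize(cs[1]["img"][...,::-1],(768,576)))
for c in cs: print(c["camera_matrix"],c["k1"],np.linalg.inv(c["world_to_cam"]).round(3),(c["range_z"]>0).mean())
E
```

```text
pics
{'time_s': 0.0, 'qpos': array([-1.32658144e+00,  3.00471614e-01,  1.52155841e+00,  2.52733882e-05,
        1.32070089e+00, -6.65745821e-02]), 'joint_vel': array([-1.12177108e-03, -1.25080165e-03, -2.23969755e-05,  1.94370528e-03,
        5.60916627e-04,  4.29479776e-04]), 'tau': array([-8.33393233e-05, -5.31808519e+01, -3.52734196e+01,  7.08281645e-02,
        2.43591605e-02, -9.64658898e-05]), 'ee_pos': array([ 0.16815591, -0.52342006,  0.22389562]), 'eef_rot': array([-1.57069618e+00,  1.13411661e-03, -1.26001307e+00]), 'force': array([-0.02836915,  0.70866372, -1.02382358]), 'moment': array([ 0.01380915, -0.00585957, -0.01901679]), 'grip_width': 0.09392576617268791}
[[394.22178773   0.         260.59375198]
 [  0.         394.22178773 191.745235  ]
 [  0.           0.           1.        ]] -0.03825503003688852 [[-0.011  0.981 -0.196  0.309]
 [-1.    -0.007  0.021 -0.149]
 [ 0.019  0.196  0.98   0.909]
 [ 0.     0.     0.     1.   ]] 0.9958394368489584
[[354.56463192   0.         257.71580761]
 [  0.         354.56463192 198.68519041]
 [  0.           0.           1.        ]] 0.0033013017351694123 [[-1.     0.014 -0.009  0.452]
 [-0.016 -0.611  0.792  0.598]
 [ 0.006  0.792  0.611  0.676]
 [ 0.     0.     0.     1.   ]] 0.9958445231119791
```

View pics/a_top.png

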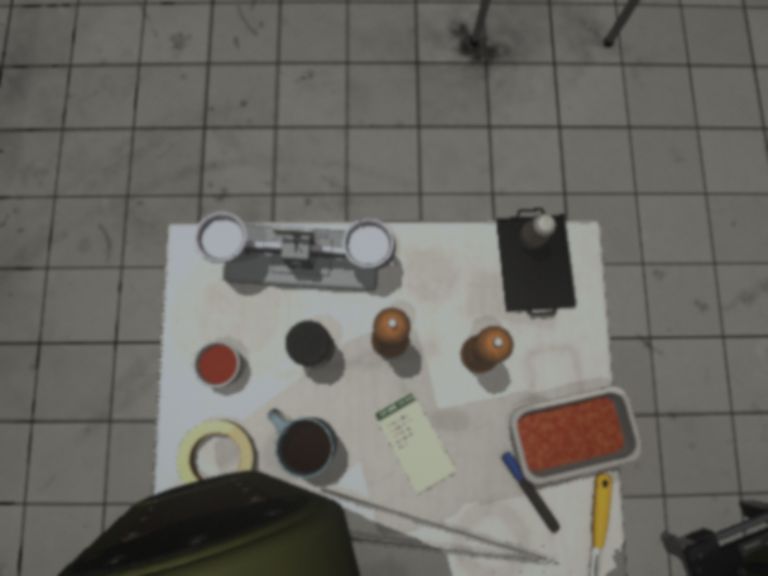

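View pics/a_side.png

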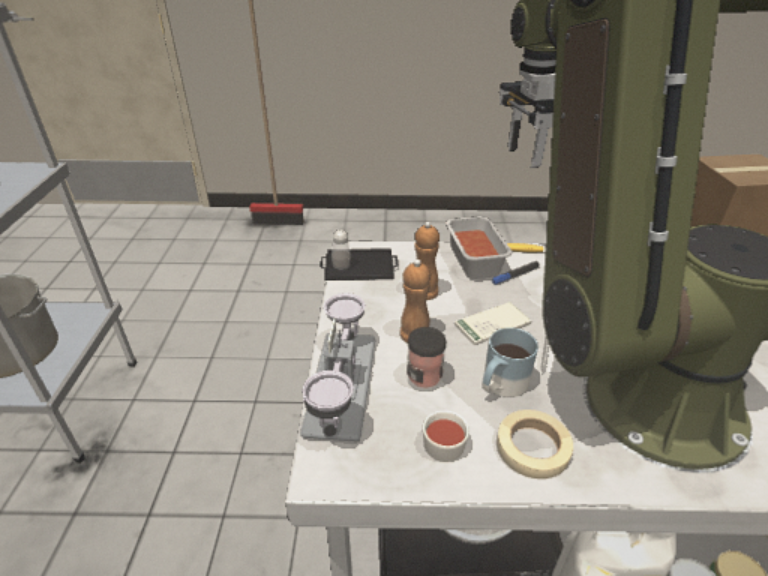

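The top view (1.5x) shows the cups at (222,238) and (369,244), the mills' knobs at (392,322) and (497,342), the tray at (537,262) with the salt shaker at its top, the jar at (309,343) and the ramekin at (218,364). The side view agrees. Next I measure.

```bash
cat >> h.py <<'E'
def circ(P):
    A=np.c_[2*P[:,:2],np.ones(len(P))]; s=np.linalg.lstsq(A,(P[:,:2]**2).sum(1),rcond=None)[0]
    return np.r_[s[:2],np.sqrt(s[2]+s[0]**2+s[1]**2)]
E
python3 - <<'E'
from h import *
T=cam("top");S=cam("side")
for n,c in (("top",T),("side",S)):
    X=cloud(c); P=X.reshape(-1,3); col=c["img"].reshape(-1,3).astype(int)
    tb=(P[:,0]>.3)&(P[:,0]<.8)&(P[:,1]>-.55)&(P[:,1]<.2)
    print(n,"table z",np.median(P[tb&(abs(P[:,2])<.02),2]))
    b=(tb&(P[:,2]>.09)&(P[:,2]<.19)).reshape(X.shape[:2]).astype(np.uint8)
    k,l=cv2.connectedComponents(b)
    l=l.ravel()
    for i in range(1,k):
        q=P[l==i]
        if len(q)<25: continue
        print(i,len(q),"mean",q.mean(0).round(4),"lo",q.min(0).round(3),"hi",q.max(0).round(3),col[l==i].mean(0).round())
    for lo,hi in ((.002,.02),(.03,.06)):
        b=(tb&(P[:,2]>lo)&(P[:,2]<hi)).reshape(X.shape[:2]).astype(np.uint8)
        k,l=cv2.connectedComponents(b); l=l.ravel()
        for i in range(1,k):
            q=P[l==i]
            if len(q)<150: continue
            print(" low",lo,len(q),cv2.minAreaRect((q[:,:2]*1000).astype(np.float32)),q[:,2].mean().round(4),col[l==i].mean(0).round())
# cups
X=cloud(T)
for u,v in ((148,159),(246,163)): print("cup floor top",X[v,u],X[v-3:v+4,u-3:u+4,2].mean())
X=cloud(S)
for u,v in ((219,261),(230,206)): print("cup floor side",X[v,u],X[v-3:v+4,u-3:u+4].mean((0,1)))
E
```

```text
top table z 0.0002822702772115049
1 892 mean [0.5473 0.0763 0.0982] lo [0.51  0.039 0.09 ] hi [0.581 0.11  0.109] [146. 149. 154.]
2 88 mean [ 0.5666 -0.3909  0.0922] lo [ 0.554 -0.403  0.09 ] hi [ 0.579 -0.379  0.096] [138. 137. 128.]
3 271 mean [ 0.5408 -0.133   0.0937] lo [ 0.503 -0.17   0.09 ] hi [ 0.575 -0.097  0.098] [129. 130. 133.]
4 275 mean [ 0.5395 -0.0297  0.1044] lo [ 0.516 -0.058  0.09 ] hi [ 0.552 -0.002  0.131] [101. 103. 101.]
5 519 mean [ 0.4094 -0.1659  0.1515] lo [ 0.387 -0.191  0.115] hi [ 0.435 -0.142  0.172] [109.  83.  62.]
6 718 mean [ 0.3959 -0.0493  0.0935] lo [ 0.365 -0.079  0.09 ] hi [ 0.427 -0.019  0.098] [51. 51. 49.]
7 542 mean [ 0.3859 -0.2959  0.1506] lo [ 0.363 -0.324  0.113] hi [ 0.412 -0.275  0.171] [108.  82.  61.]
 low 0.002 2507 ((527.078369140625, -397.82647705078125), (180.614990234375, 124.80500030517578), 1.023952603340149) 0.006 [44. 43. 42.]
 low 0.002 184 ((577.069580078125, 37.57895278930664), (54.310386657714844, 27.28838348388672), 87.36753845214844) 0.0174 [118. 121. 120.]
 low 0.002 160 ((571.061767578125, -68.77468872070312), (36.8
[... 1501 characters left out ...]
5, -152.923095703125), (29.60822296142578, 53.37322998046875), 88.8064193725586) 0.0473 [132. 103.  80.]
 low 0.03 182 ((397.75518798828125, -33.234458923339844), (29.18427276611328, 60.378761291503906), 79.87393188476562) 0.0443 [116.  95.  87.]
 low 0.03 308 ((369.3473815917969, 88.84465026855469), (68.62332153320312, 66.73538970947266), 88.21417236328125) 0.0381 [194. 187. 174.]
cup floor top [0.5445193  0.07414167 0.09335826] 0.1111918140878587
cup floor top [ 0.53675951 -0.13538069  0.0846108 ] 0.09927480702121326
cup floor side [0.54189877 0.06967746 0.09561952] [0.54014231 0.07970742 0.10688006]
cup floor side [ 0.53454922 -0.13782353  0.08281483] [ 0.53452642 -0.13762859  0.08302211]
```

```bash
python3 - <<'E'
from h import *
from scipy.optimize import least_squares
def fit(q,r): 
    f=lambda s:np.hypot(q[:,0]-s[0],q[:,1]-s[1])-r
    return least_squares(f,q[:,:2].mean(0),loss='soft_l1',f_scale=.001)
for n in ("top","side"):
    c=cam(n); P=cloud(c).reshape(-1,3); col=c["img"].reshape(-1,3).astype(int)
    for nm,g in (("L",(.5445,.0745)),("R",(.538,-.1345))):
        d=np.hypot(P[:,0]-g[0],P[:,1]-g[1]); fl=P[d<.018][:,2]
        z0=np.median(fl); q=P[(d<.042)&(d>.024)&(P[:,2]>z0+.0095)&(P[:,2]<z0+.016)]
        r=fit(q,.0336); print(n,nm,"floor",z0.round(4),"rim",q[:,2].mean().round(4),len(q),r.x.round(4),"rms",np.sqrt(np.mean(r.fun**2)).round(4),circ(q).round(4))
    for nm,g in (("a",(.41,-.166)),("b",(.3875,-.299))):
        d=np.hypot(P[:,0]-g[0],P[:,1]-g[1]); q=P[(d<.03)&(P[:,2]>.162)]; print(n,nm,"knob",q.mean(0).round(4),len(q))
        q=P[(d<.04)&(P[:,2]>.128)&(P[:,2]<.150)]; r=fit(q,.0243); print("  head",r.x.round(4),len(q))
    # tray: dark low, rim
    m=(col.max(1)<(75 if n=="top" else 110))&(P[:,2]<.014)&(P[:,2]>.002)&(abs(P[:,0]-.527)<.1)&(abs(P[:,1]+.4)<.075)
    t=P[m&(abs(P[:,2]-.0045)<.003)]; rect=cv2.minAreaRect((t[:,:2]*1000).astype(np.float32)); print("tray floor-ish",rect)
    t=P[m]
    for a in (1,): 
        y=t[:,1]; xs=np.arange(.47,.59,.01)
        print([(round(x,2),y[abs(t[:,0]-x)<.005].min().round(3),y[abs(t[:,0]-x)<.005].max().round(3)) for x in xs if (abs(t[:,0]-x)<.005).any()])
        x=t[:,0]; print([(round(v,2),x[abs(y-v)<.004].min().round(3),x[abs(y-v)<.004].max().round(3)) for v in np.arange(-.44,-.35,.015) if (abs(y-v)<.004).any()])
    q=P[(P[:,2]>.05)&(P[:,2]<.1)&(abs(P[:,0]-.566)<.04)&(abs(P[:,1]+.39)<.04)]; print("salt",fit(q,.0215).x.round(3),q.min(0),q.max(0))
E
```

```text
top L floor 0.0938 rim 0.106 262 [0.5451 0.0736] rms 0.0018 [0.5451 0.0737 0.0334]
top R floor 0.0824 rim 0.0942 238 [ 0.5378 -0.1333] rms 0.0017 [ 0.5379 -0.1333  0.034 ]
top a knob [ 0.4117 -0.1653  0.1684] 33
  head [ 0.4126 -0.1651] 177
top b knob [ 0.3865 -0.298   0.1685] 33
  head [ 0.3872 -0.2997] 178
tray floor-ish ((526.4259033203125, -398.0652770996094), (152.24684143066406, 102.57620239257812), 3.009810209274292)
[(np.float64(0.47), np.float64(-0.453), np.float64(-0.345)), (np.float64(0.48), np.float64(-0.452), np.float64(-0.344)), (np.float64(0.49), np.float64(-0.451), np.float64(-0.344)), (np.float64(0.5), np.float64(-0.452), np.float64(-0.344)), (np.float64(0.51), np.float64(-0.45), np.float64(-0.343)), (np.float64(0.52), np.float64(-0.449), np.float64(-0.343)), (np.float64(0.53), np.float64(-0.449), np.float64(-0.341)), (np.float64(0.54), np.float64(-0.449), np.float64(-0.341)), (np.float64(0.55), np.float64(-0.448), np.float64(-0.34)), (np.float64(0.56), np.float64(-0.449), np.float64(-0.34)), (np.float64(0.57), np.float64(-0.447), np.float64(-0.339)), (np.float64(0.58), np.float64(-0.446), np.float64(-0.339))]
[(np.float64(-0.44), np.float64(0.457), np.float64(0.608)), (np.float64(-0.42), np.float64(0.452), np.float64(0.578)), (np.float64(-0.41), np.float64(0.445), np.float64(0.615)), (np.float64(-0.39), np.float64(0.455), np.float64(0.613)), (np.float64(-0.38), np.float64(0.448), np.float64(0.612)), (np.float64(-0.36), np.float64(0.453), np.float64(0.605)), (np.float64(-0.35), np.float64(0.453), np.float64(0.6))]
salt [ 0.574 -0.397] [ 0.54961382 -0.40844599  0.05006934] [ 0.58445049 -0.3728214   0.09506274]<stdin>:5: RuntimeWarning: Mean of empty slice.
  ret = um.true_divide(
Traceback (most recent call last):
ValueError: Initial guess is outside of provided bounds
```

>>> jog_arm --targets '[[9.4,[0,0,0],0.0],[9.4,[0,-3,2],0.1],[9.4,[-5,-3,5],0.2],[9.4,[-10,-3,10],0.31],[9.4,[-14,-3,13],0.31],[9.4,[-14,-3,14],0.31]]'

```text
time_s: 0.9
ee_pos: [0.2589, -0.3451, 0.2547]
eef_rot: [-1.57, -0.0, -1.57]
force: [1.0, -0.7, -0.1]
grip_width: 0.0942
```

>>> jog_arm --targets '[[9.4,[-2,0,5],0],[9.4,[-4,0,10],0],[9.4,[-4.8,0,12.9],0],[9.4,[-4.8,3,12.9],0],[9.4,[-4.8,7,12.9],0],[9.4,[-4.8,11,12.9],0],[9.4,[-4.8,14,12.9],0],[9.4,[-4.8,14.1,12.9],0]]' --grip_force 15

```text
time_s: 1.7
ee_pos: [0.3863, -0.2982, 0.1103]
eef_rot: [-1.575, 0.004, -1.57]
force: [1.1, 0.9, 0.7]
grip_width: 0.094
```

>>> jog_arm --targets '[[4,[0,0,0],0],[4,[0,0,0],0],[4,[0,0,0],0],[4,[0,0,0],0],[4,[0,0,0],0],[4,[0,0,0],0]]'

```text
time_s: 2.3
ee_pos: [0.3877, -0.2996, 0.1137]
eef_rot: [-1.57, -0.0, -1.57]
force: [0.6, -4.3, -2.3]
grip_width: 0.0498
```

>>> jog_arm --targets '[[4,[0,0,0],0],[4,[0,0,0],0],[4,[0,0,0],0]]' --grip_force 20

```text
time_s: 2.6
ee_pos: [0.3878, -0.2996, 0.1138]
eef_rot: [-1.57, -0.0, -1.57]
force: [0.7, 0.6, 5.1]
grip_width: 0.0493
```

>>> jog_arm --targets '[[4,[0,-1,0],0],[4,[0,-3,0],0],[4,[0,-7,0],0],[4,[0,-11,0],0],[4,[-2,-15,2],0],[4,[-5,-16,5],0],[4,[-9,-16,8],0],[4,[-13,-16,12],0],[4,[-16,-16,15],0],[4,[-16.6,-16,15.1],0]]'

```text
time_s: 3.6
ee_pos: [0.5405, -0.1296, 0.2728]
eef_rot: [-1.572, 0.001, -1.566]
force: [-1.0, -1.1, -3.0]
grip_width: 0.0488
```

>>> jog_arm --targets '[[4,[0,0,0],0],[4,[0,2,0],0],[4,[0,3,0],0],[4,[0,3,0],0]]'

```text
time_s: 4.0
ee_pos: [0.5374, -0.134, 0.2422]
eef_rot: [-1.574, 0.001, -1.571]
force: [0.0, 0.4, -2.9]
grip_width: 0.0488
```

```bash
python3 - <<'E'
from h import *
print(ctrl.get_obs()["force"],ctrl.get_obs()["ee_pos"])
c=cam("side"); p=proj(c,[.538,-.1335,.12])[0].astype(int); print(p)
v0,u0=p[1]-75,p[0]-90
t=cam("top"); q=proj(t,[.538,-.1335,.12])[0].astype(int)
a=c["img"][p[1]-75:p[1]+75,p[0]-90:p[0]+90]; b=t["img"][q[1]-75:q[1]+75,q[0]-90:q[0]+90]
print(q); im=np.concatenate([a,b],0)[...,::-1]; cv2.imwrite("pics/b.png",cv2.resize(np.hstack([a,b])[...,::-1],None,fx=2.2,fy=2.2,interpolation=cv2.INTER_CUBIC))
for n,cc in (("s",c),("t",t)):
    P=cloud(cc).reshape(-1,3); d=np.hypot(P[:,0]-.538,P[:,1]+.1335)
    for lo in np.arange(.08,.2,.008):
        s=P[(d<.05)&(P[:,2]>lo)&(P[:,2]<lo+.008)]
        if len(s)>8: print(n,lo.round(3),len(s),s.min(0).round(4),s.max(0).round(4),circ(s).round(4))
E
```

```text
[ 0.00439242  0.41896867 -2.85764488] [ 0.53738832 -0.13402259  0.2421666 ]
[227 195]
[244 157]
s 0.08 259 [ 0.5026 -0.1651  0.0802] [ 0.5668 -0.1007  0.0878] [ 0.5359 -0.1347  0.0232]
s 0.088 105 [ 0.5017 -0.1638  0.088 ] [ 0.5717 -0.0986  0.0959] [ 0.5362 -0.1334  0.0333]
s 0.096 10 [ 0.5016 -0.1543  0.0962] [ 0.5705 -0.0966  0.0985] [ 0.5363 -0.1318  0.0344]
s 0.128 42 [ 0.5059 -0.128   0.1286] [ 0.5624 -0.1051  0.1359] [ 0.5343 -0.1345  0.0283]
s 0.136 82 [ 0.5061 -0.146   0.136 ] [ 0.5627 -0.1054  0.1438] [ 0.5341 -0.1342  0.0273]
s 0.144 58 [ 0.5087 -0.1391  0.1442] [ 0.5592 -0.1069  0.1518] [ 0.5342 -0.1339  0.0247]
s 0.152 44 [ 0.5082 -0.1311  0.1532] [ 0.5582 -0.1059  0.16  ] [ 0.534  -0.1341  0.0258]
s 0.16 56 [ 0.5078 -0.1306  0.1603] [ 0.5604 -0.1065  0.1679] [ 0.5344 -0.1345  0.0264]
s 0.168 66 [ 0.5079 -0.1385  0.1681] [ 0.5605 -0.1069  0.1759] [ 0.5342 -0.1349  0.0261]
s 0.176 65 [ 0.51   -0.1342  0.1761] [ 0.5569 -0.1075  0.1839] [ 0.5341 -0.1337  0.0234]
s 0.184 65 [ 0.512  -0.1369  0.1841] [ 0.5572 -0.1099  0.192 ] [ 0.5344 -0.1341  0.0219]
s 0.192 59 [ 0.5144 -0.137   0.1923] [ 0.5536 -0.1113  0.2   ] [ 0.5342 -0.1334  0.0195]
t 0.088 28 [ 0.5054 -0.1698  0.0915] [ 0.5492 -0.1482  0.0957] [ 0.5376 -0.134   0.0342]
```

View pics/b.png

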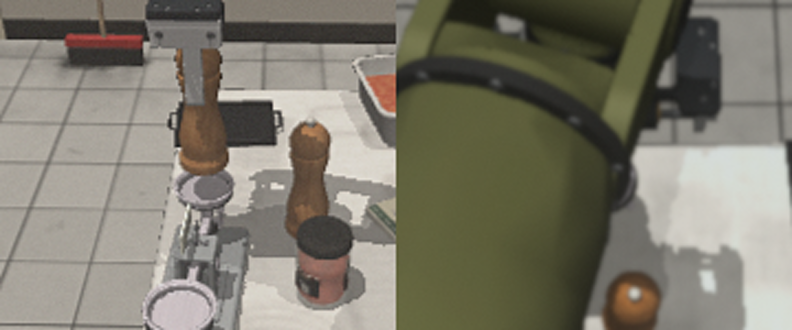

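>>> jog_arm --targets '[[4,[0,1,0.2],0],[4,[-0.05,2.2,0.22],0],[4,[-0.05,2.6,0.22],0],[4,[-0.05,2.9,0.22],0],[4,[-0.05,3.1,0.22],0],[4,[-0.05,3.3,0.22],0],[4,[-0.05,3.5,0.22],0],[4,[-0.05,3.6,0.22],0]]'

```text
time_s: 4.9
ee_pos: [0.5407, -0.1328, 0.2074]
eef_rot: [-1.571, -0.0, -1.57]
force: [0.8, 0.5, -2.7]
grip_width: 0.0488
```

>>> jog_arm --targets '[[4,[0,0.15,0],0],[4,[0,0.3,0],0],[4,[0,0.45,0],0],[4,[0,0.6,0],0],[4,[0,0.7,0],0],[4,[0,0.7,0],0]]'

```text
time_s: 5.5
ee_pos: [0.5407, -0.1328, 0.2003]
eef_rot: [-1.571, 0.0, -1.57]
force: [-0.0, 0.5, -3.0]
grip_width: 0.0483
```

>>> jog_arm --targets '[[4,[0,0.15,0],0],[4,[0,0.3,0],0],[4,[0,0.45,0],0],[4,[0,0.55,0],0],[4,[0,0.65,0],0],[4,[0,0.65,0],0]]'

```text
time_s: 6.1
ee_pos: [0.5407, -0.1328, 0.1938]
eef_rot: [-1.571, 0.0, -1.57]
force: [-0.6, -0.3, -4.1]
grip_width: 0.049
```

>>> jog_arm --targets '[[4,[0,0.1,0],0],[4,[0,0.2,0],0],[4,[0,0.3,0],0],[4,[0,0.3,0],0]]'

```text
time_s: 6.5
ee_pos: [0.5416, -0.1329, 0.193]
eef_rot: [-1.567, -0.001, -1.57]
force: [-1.2, 2.0, 12.8]
grip_width: 0.0486
```

>>> jog_arm --targets '[[4,[0,-0.1,0],0],[4,[0,-0.2,0],0],[4,[0,-0.2,0],0],[5.3,[0,-0.2,0],0],[6,[0,-0.2,0],0],[9.4,[0,-0.2,0],0],[9.4,[0,-0.2,0],0],[9.4,[0,-0.2,0],0]]'

```text
time_s: 7.3
ee_pos: [0.5407, -0.1328, 0.1929]
eef_rot: [-1.571, 0.0, -1.57]
force: [0.2, 0.3, 0.3]
grip_width: 0.0804
```

>>> jog_arm --targets '[[9.4,[0,0,0],0],[9.4,[0,-1,0],0],[9.4,[0,-4,0],0],[9.4,[0,-8,0],0],[9.4,[0,-11,0],0],[9.4,[1,-11,-3],0],[9.4,[2,-11,-8],0],[9.4,[3,-11,-12.7],0],[9.4,[3.2,-11,-12.9],0]]'

```text
time_s: 8.2
ee_pos: [0.4084, -0.1653, 0.3043]
eef_rot: [-1.57, -0.001, -1.572]
force: [0.1, -0.3, 0.4]
grip_width: 0.094
```

```bash
python3 - <<'E'
from h import *
print(ctrl.get_obs()["force"],ctrl.get_obs()["ee_pos"])
c=cam("side"); t=cam("top")
p=proj(c,[.54,-.03,.12])[0].astype(int); a=c["img"][p[1]-100:p[1]+80,p[0]-80:p[0]+120]
cv2.imwrite("pics/c.png",cv2.resize(a[...,::-1],None,fx=3,fy=3,interpolation=cv2.INTER_CUBIC))
for n,cc in (("s",c),("t",t)):
    P=cloud(cc).reshape(-1,3)
    for g in ((.541,-.133),(.5445,.0745),(.412,-.165)):
      d=np.hypot(P[:,0]-g[0],P[:,1]-g[1])
      for lo in (.08,.088,.096,.104,.112,.12,.245,.15,.158,.166):
        s=P[(d<.04)&(P[:,2]>lo)&(P[:,2]<lo+.008)]
        if len(s)>8: print(n,g,lo,len(s),s.min(0).round(4),s.max(0).round(4),circ(s).round(4))
    s=P[(np.hypot(P[:,0]-.541,P[:,1]+.133)<.03)&(P[:,2]<.3)]; print(n,"top",s[:,2].max() if len(s) else 0)
E
```

```text
[ 0.11007091 -0.33531596  0.38193558] [ 0.4083579  -0.16527241  0.30425614]
s (0.541, -0.133) 0.08 51 [ 0.5045 -0.1506  0.0802] [ 0.5648 -0.1005  0.0879] [ 0.5366 -0.1321  0.0301]
s (0.541, -0.133) 0.088 133 [ 0.5019 -0.1575  0.088 ] [ 0.5716 -0.0958  0.0957] [ 0.5372 -0.1346  0.0312]
s (0.541, -0.133) 0.096 49 [ 0.5121 -0.1366  0.096 ] [ 0.5614 -0.1064  0.1039] [ 0.5387 -0.1332  0.0253]
s (0.541, -0.133) 0.104 42 [ 0.5118 -0.1281  0.1044] [ 0.5637 -0.1061  0.1117] [ 0.5381 -0.1333  0.026 ]
s (0.541, -0.133) 0.112 54 [ 0.5115 -0.1339  0.1123] [ 0.5629 -0.105   0.1198] [ 0.5384 -0.1326  0.026 ]
s (0.541, -0.133) 0.12 59 [ 0.512  -0.1354  0.1203] [ 0.5629 -0.105   0.1279] [ 0.5382 -0.1318  0.0247]
s (0.541, -0.133) 0.245 15 [ 0.5343 -0.1358  0.2458] [ 0.5435 -0.1261  0.2509] [ 0.5396 -0.1306  0.0043]
s (0.541, -0.133) 0.15 48 [ 0.5185 -0.1309  0.15  ] [ 0.5557 -0.1094  0.1579] [ 0.5385 -0.1303  0.0178]
s (0.541, -0.133) 0.158 39 [ 0.5206 -0.1346  0.158 ] [ 0.5553 -0.1114  0.166 ] [ 0.5388 -0.1312  0.0173]
s (0.541, -0.133) 0.166 36 [ 0.52   -0.1313  0.1665] [ 0.5573 -0.1119  0.1739] [ 
[... 1201 characters left out ...]
.1667] [ 0.4144 -0.163   0.1704] [ 0.41   -0.1667  0.0036]
s top 0.2508928802122645
t (0.5445, 0.0745) 0.088 110 [0.5115 0.0481 0.0884] [0.575  0.1108 0.096 ] [0.5435 0.0781 0.0227]
t (0.5445, 0.0745) 0.096 509 [0.5169 0.0473 0.096 ] [0.5768 0.1041 0.104 ] [0.5475 0.0759 0.0213]
t (0.5445, 0.0745) 0.104 289 [0.5094 0.0381 0.1041] [0.5819 0.1089 0.1119] [0.545  0.0734 0.0333]
t (0.412, -0.165) 0.15 170 [ 0.3924 -0.1864  0.15  ] [ 0.4178 -0.1457  0.158 ] [ 0.409  -0.1662  0.0143]
t (0.412, -0.165) 0.158 42 [ 0.3975 -0.1765  0.1581] [ 0.4169 -0.1535  0.1656] [ 0.4092 -0.1657  0.0088]
t (0.412, -0.165) 0.166 26 [ 0.4061 -0.1706  0.1661] [ 0.4157 -0.1628  0.1714] [ 0.4115 -0.1666  0.0039]
t top 0
```

View pics/c.png

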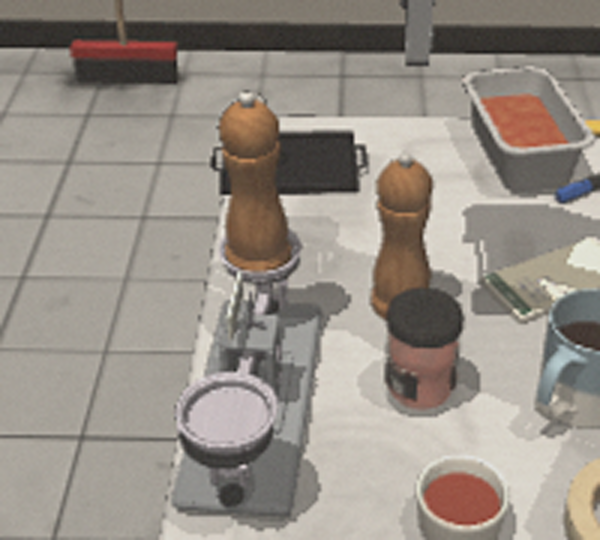

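>>> jog_arm --targets '[[9.4,[0.1,4,-0.1],0],[9.4,[0.1,9,-0.1],0],[9.4,[0.1,14,-0.1],0],[9.4,[0.1,18,-0.1],0],[9.4,[0.1,18.9,-0.1],0],[4,[0.1,18.9,-0.1],0],[4,[0.1,18.9,-0.1],0],[4,[0.1,18.9,-0.1],0],[4,[0.1,18.9,-0.1],0],[4,[0.1,18.9,-0.1],0]]'

```text
time_s: 9.3
ee_pos: [0.4111, -0.1661, 0.1148]
eef_rot: [-1.569, -0.001, -1.57]
force: [0.3, 0.5, -0.6]
grip_width: 0.0575
```

>>> jog_arm --targets '[[4,[0,0,0],0],[4,[0,0,0],0],[4,[0,0,0],0],[4,[0,0,0],0],[4,[0,0,0],0]]'

```text
time_s: 9.8
ee_pos: [0.411, -0.1659, 0.1143]
eef_rot: [-1.57, -0.0, -1.57]
force: [-0.8, 1.4, 6.1]
grip_width: 0.0487
```

>>> jog_arm --targets '[[4,[0,-1,0],0],[4,[0,-4,0],0],[4,[0,-8,0],0],[4,[0,-12,0],0],[4,[-2,-16,1],0],[4,[-6,-16,3.4],0],[4,[-10.5,-16,6],0],[4,[-15,-16,8.5],0],[4,[-19.5,-16,11],0],[4,[-23,-16,13],0]]'

```text
time_s: 10.8
ee_pos: [0.541, 0.0664, 0.2743]
eef_rot: [-1.571, -0.0, -1.569]
force: [0.9, -1.9, -2.1]
grip_width: 0.0483
```

>>> jog_arm --targets '[[4,[-1,0,0.5],0],[4,[-1,1,0.5],0],[4,[-1,1.7,0.5],0],[4,[-1,1.7,0.5],0],[4,[-1,1.7,0.5],0]]'

```text
time_s: 11.3
ee_pos: [0.5452, 0.073, 0.257]
eef_rot: [-1.571, -0.0, -1.572]
force: [0.5, -0.0, -1.4]
grip_width: 0.0485
```

```bash
python3 - <<'E'
from h import *
o=ctrl.get_obs(); print(o["force"],o["ee_pos"],o["grip_width"])
c=cam("side"); P=cloud(c).reshape(-1,3)
d=np.hypot(P[:,0]-.5445,P[:,1]-.0745)
for lo in np.arange(.088,.23,.008):
    s=P[(d<.043)&(P[:,2]>lo)&(P[:,2]<lo+.008)]
    if len(s)>8: print(lo.round(3),len(s),s.min(0).round(4),s.max(0).round(4),circ(s).round(4))
s=P[(d<.043)&(P[:,2]>.115)]; print("foot z",s[:,2].min())
E
```

```text
[ 0.48215967 -0.01153843 -1.44766193] [0.54521082 0.07304179 0.25704323] 0.04848052342367774
0.088 159 [0.5104 0.0606 0.0892] [0.5789 0.1135 0.096 ] [0.5434 0.082  0.0275]
0.096 380 [0.5124 0.0459 0.0961] [0.5738 0.1091 0.1039] [0.5426 0.0761 0.0219]
0.104 141 [0.5077 0.0494 0.104 ] [0.5796 0.1089 0.1116] [0.543  0.0739 0.0337]
0.144 68 [0.513  0.0752 0.1443] [0.5681 0.1029 0.152 ] [0.5416 0.0737 0.0282]
0.152 135 [0.5129 0.0656 0.1521] [0.5694 0.1032 0.16  ] [0.5414 0.0737 0.0268]
0.16 61 [0.5167 0.0738 0.1601] [0.5646 0.0995 0.1676] [0.542  0.0733 0.0251]
0.168 59 [0.5158 0.0778 0.1682] [0.5656 0.1002 0.1759] [0.5421 0.0727 0.0266]
0.176 85 [0.5156 0.0684 0.1762] [0.5678 0.1004 0.184 ] [0.5422 0.073  0.0267]
0.184 98 [0.516  0.0681 0.184 ] [0.5675 0.0999 0.1919] [0.5422 0.0729 0.0255]
0.192 92 [0.5176 0.064  0.192 ] [0.5644 0.098  0.2   ] [0.5423 0.0734 0.0236]
0.2 99 [0.5205 0.0687 0.2   ] [0.5644 0.0966 0.208 ] [0.5426 0.0733 0.0217]
0.208 78 [0.5224 0.0698 0.208 ] [0.5614 0.095  0.2157] [0.5426 0.0735 0.0197]
0.216 72 [0.5239 0.0724 0.2161] [0.5607 0.0937 0.224 ] [0.5429 0.0729 0.0187]
0.224 47 [0.5252 0.0756 0.2243] [0.5603 0.0934 0.2317] [0.5426 0.0747 0.0169]
foot z 0.1436748647750955
```

>>> jog_arm --targets '[[4,[0,1,0.1],0],[4,[0,2,0.1],0],[4,[0,2.5,0.1],0],[4,[0,2.8,0.1],0],[4,[0,3.0,0.1],0],[4,[0,3.1,0.1],0],[4,[0,3.2,0.1],0],[4,[0,3.2,0.1],0]]'

```text
time_s: 12.15
ee_pos: [0.5466, 0.0742, 0.225]
eef_rot: [-1.571, 0.0, -1.57]
force: [0.4, 0.6, -2.5]
grip_width: 0.0485
```

>>> jog_arm --targets '[[4,[0,0.15,0],0],[4,[0,0.3,0],0],[4,[0,0.45,0],0],[4,[0,0.6,0],0],[4,[0,0.6,0],0]]'

```text
time_s: 12.65
ee_pos: [0.5465, 0.0742, 0.2187]
eef_rot: [-1.571, -0.0, -1.57]
force: [-0.3, -0.1, -2.5]
grip_width: 0.0484
```

>>> jog_arm --targets '[[4,[0,0.15,0],0],[4,[0,0.3,0],0],[4,[0,0.45,0],0],[4,[0,0.6,0],0],[4,[0,0.6,0],0]]'

```text
time_s: 13.15
ee_pos: [0.5464, 0.0742, 0.2127]
eef_rot: [-1.571, -0.0, -1.57]
force: [-0.4, -0.6, -2.5]
grip_width: 0.0489
```

>>> jog_arm --targets '[[4,[0,0.1,0],0],[4,[0,0.2,0],0],[4,[0,0.3,0],0],[4,[0,0.3,0],0]]'

```text
time_s: 13.55
ee_pos: [0.5466, 0.0742, 0.2101]
eef_rot: [-1.57, 0.0, -1.57]
force: [-0.0, 0.6, 0.7]
grip_width: 0.0485
```

>>> jog_arm --targets '[[4.9,[0,0,0],0],[5.5,[0,0,0],0],[6,[0,0,0],0],[9.4,[0,0,0],0],[9.4,[0,0,0],0],[9.4,[0,0,0],0],[9.4,[0,0,0],0],[9.4,[0,-2,0],0],[9.4,[0,-6,0],0],[9.4,[0,-10,0],0]]'

```text
time_s: 14.55
ee_pos: [0.5462, 0.0742, 0.311]
eef_rot: [-1.572, -0.0, -1.57]
force: [0.3, 0.0, 0.0]
grip_width: 0.094
```

>>> jog_arm --targets '[[9.4,[0,0,-2],0],[9.4,[0,0,-6],0],[9.4,[0,0,-10],0],[9.4,[0,0,-12],0],[9.4,[0,0,-12],0],[9.4,[0,0,-12],0],[9.4,[0,0,-12],0],[9.4,[0,0,-12],0],[9.4,[0,0,-12],0],[9.4,[0,0,-12],0]]'

```text
time_s: 15.55
ee_pos: [0.4268, 0.0741, 0.3097]
eef_rot: [-1.571, -0.0, -1.57]
force: [-0.2, 0.0, -0.4]
grip_width: 0.0939
```

>>> jog_arm --targets '[[9.4,[0,0,0],0],[9.4,[0,0,0],0],[9.4,[0,0,0],0],[9.4,[0,0,0],0],[9.4,[0,0,0],0],[9.4,[0,0,0],0],[9.4,[0,0,0],0],[9.4,[0,0,0],0],[9.4,[0,0,0],0],[9.4,[0,0,0],0]]'

```text
time_s: 16.55
ee_pos: [0.4265, 0.0741, 0.31]
eef_rot: [-1.571, 0.0, -1.57]
force: [-0.4, 0.2, -0.1]
grip_width: 0.0941
```

```bash
cat > look.py <<'E'
from h import *
import sys
o=ctrl.get_obs(); print(o["time_s"],o["force"],o["ee_pos"],o["grip_width"])
c=cam("side"); P=cloud(c).reshape(-1,3)
p=proj(c,[.54,-.03,.12])[0].astype(int); a=c["img"][p[1]-110:p[1]+80,p[0]-80:p[0]+120]
cv2.imwrite(sys.argv[1],cv2.resize(a[...,::-1],None,fx=3,fy=3,interpolation=cv2.INTER_CUBIC))
for n,g in (("R",(.539,-.133)),("L",(.5435,.074))):
    d=np.hypot(P[:,0]-g[0],P[:,1]-g[1]); s=P[(d<.03)&(P[:,2]<.29)]; print(n,"top",s[:,2].max())
    k=s[s[:,2]>s[:,2].max()-.008]; print(" knob",k.mean(0).round(4))
    r=P[(d>.032)&(d<.038)&(P[:,2]>.085)&(P[:,2]<.115)]; print(" rim z",np.percentile(r[:,2],[50,75,90]).round(4))
    for lo in np.arange(.088,.15,.008):
        s=P[(d<.043)&(P[:,2]>lo)&(P[:,2]<lo+.008)]
        if len(s)>8: print(lo.round(3),len(s),circ(s).round(4))
E
python3 look.py pics/d.png
```

```text
16.55 [-0.4014026   0.23312748 -0.12122706] [0.42652389 0.07410533 0.3099557 ] 0.09414600691341636
R top 0.25109797951103846
 knob [ 0.5408 -0.1288  0.2472]
 rim z [0.0916 0.0929 0.0937]
0.088 92 [ 0.5342 -0.1336  0.0298]
0.096 35 [ 0.5375 -0.1331  0.0246]
0.104 30 [ 0.538  -0.1322  0.0253]
0.112 57 [ 0.5383 -0.1326  0.0262]
0.12 62 [ 0.5386 -0.1325  0.0254]
0.128 66 [ 0.5386 -0.1321  0.0233]
0.136 53 [ 0.5385 -0.1323  0.0216]
0.144 51 [ 0.5391 -0.1318  0.0196]
L top 0.26803935273840557
 knob [0.5452 0.0756 0.2653]
 rim z [0.1019 0.1096 0.1104]
0.088 152 [0.5434 0.0788 0.0303]
0.096 56 [0.5426 0.0753 0.0306]
0.104 220 [0.5433 0.0722 0.0324]
0.112 81 [0.5424 0.0749 0.0251]
0.12 52 [0.5437 0.0742 0.0258]
0.128 69 [0.5434 0.074  0.0266]
0.136 87 [0.5436 0.0738 0.0261]
0.144 84 [0.5436 0.0744 0.0239]
```

View pics/d.png

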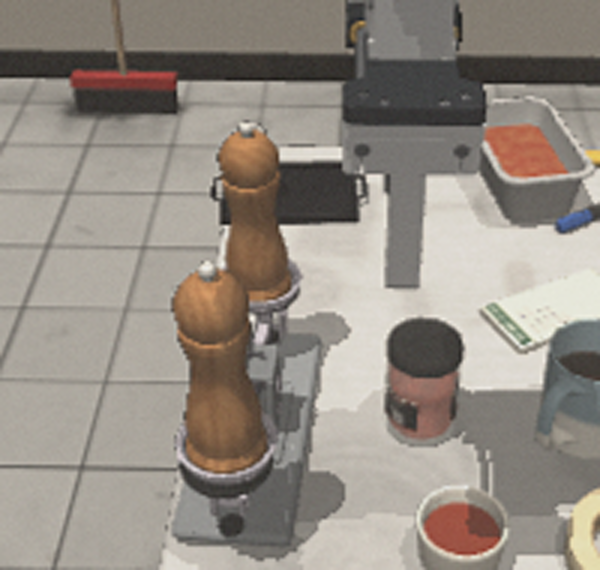

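Tops differ by 17 mm and each rim stands about 12 mm above its mill's foot, so both are seated. The right mill (mill_b) is fully down, so it is the heavier. I'll fetch it.

>>> jog_arm --targets '[[9.4,[4,0,2],0],[9.4,[8,0,4.5],0],[9.4,[12,0,7],0],[9.4,[16,0,9],0],[9.4,[20,0,11],0],[9.4,[20.7,0,11.4],0],[9.4,[20.7,0,11.4],0],[9.4,[20.7,0,11.4],0],[9.4,[20.7,2,11.4],0]]'

```text
time_s: 17.5
ee_pos: [0.5411, -0.1317, 0.2923]
eef_rot: [-1.566, -0.001, -1.569]
force: [0.2, 0.3, 0.2]
grip_width: 0.094
```

>>> jog_arm --targets '[[9.4,[0,3,0],0],[9.4,[0,6,0],0],[9.4,[0,8.5,0],0],[9.4,[0,9.6,0],0],[9.4,[0,9.7,0],0],[9.4,[0,9.7,0],0]]'

```text
time_s: 18.1
ee_pos: [0.541, -0.1324, 0.1942]
eef_rot: [-1.569, -0.0, -1.569]
force: [-0.3, 0.7, -0.1]
grip_width: 0.094
```

>>> jog_arm --targets '[[5.3,[0.05,0.1,0],0],[5.3,[0.05,0.1,0],0],[5.3,[0.05,0.1,0],0],[5.3,[0.05,0.1,0],0],[5.0,[0.05,0.1,0],0],[4.8,[0.05,0.1,0],0],[4.6,[0.05,0.1,0],0],[4.2,[0.05,0.1,0],0],[4.0,[0.05,0.1,0],0],[4.0,[0.05,0.1,0],0]]' --grip_force 12

```text
time_s: 19.1
ee_pos: [0.5407, -0.1333, 0.192]
eef_rot: [-1.571, 0.0, -1.57]
force: [-0.1, 0.8, 1.6]
grip_width: 0.0492
```

>>> jog_arm --targets '[[4,[0,0,0],0],[4,[0,0,0],0],[4,[0,-0.15,0],0],[4,[0,-0.3,0],0],[4,[0,-0.45,0],0],[4,[0,-0.6,0],0],[4,[0,-0.75,0],0],[4,[0,-0.9,0],0],[4,[0,-1.05,0],0],[4,[0,-1.2,0],0]]' --grip_force 20

```text
time_s: 20.1
ee_pos: [0.5407, -0.1334, 0.2041]
eef_rot: [-1.571, -0.0, -1.57]
force: [0.3, -0.4, -2.2]
grip_width: 0.0487
```

>>> jog_arm --targets '[[4,[0,-0.15,0],0],[4,[0,-0.3,0],0],[4,[0,-0.45,0],0],[4,[0,-0.6,0],0],[4,[0,-0.8,0],0],[4,[0,-1.1,0],0],[4,[0,-1.5,0],0],[4,[0,-2.2,0],0],[4,[0,-3.2,0],0],[4,[0,-5,0],0]]'

```text
time_s: 21.1
ee_pos: [0.5404, -0.1332, 0.2542]
eef_rot: [-1.572, 0.0, -1.57]
force: [-0.2, -0.7, -3.2]
grip_width: 0.0488
```

>>> jog_arm --targets '[[4,[2,0,-1],0],[4,[6,0,-3],0],[4,[10.5,0,-4.7],0],[4,[15,0,-4.7],0],[4,[19.5,0,-4.7],0],[4,[23.5,0,-4.7],0],[4,[26,0,-4.7],0],[4,[26.6,0,-4.7],0],[4,[26.6,0,-4.7],0],[4,[26.6,2,-4.7],0]]'

```text
time_s: 22.1
ee_pos: [0.4948, -0.399, 0.2368]
eef_rot: [-1.567, -0.003, -1.569]
force: [-0.2, -0.3, -3.7]
grip_width: 0.0486
```

```bash
python3 - <<'E'
from h import *
o=ctrl.get_obs(); print(o["time_s"],o["force"],o["ee_pos"])
t=cam("top"); s=cam("side")
p=proj(t,[.51,-.4,.05])[0].astype(int); q=proj(s,[.51,-.4,.07])[0].astype(int); print(p,q)
f=lambda c,p:c["img"][p[1]-80:p[1]+80,p[0]-80:p[0]+80]
cv2.imwrite("pics/e.png",cv2.resize(np.hstack([f(t,p),f(s,q)])[...,::-1],None,fx=2.4,fy=2.4,interpolation=cv2.INTER_CUBIC))
P=cloud(s).reshape(-1,3); d=np.hypot(P[:,0]-.492,P[:,1]+.399)
for lo in np.arange(.112,.16,.008):
    k=P[(d<.04)&(P[:,2]>lo)&(P[:,2]<lo+.008)]
    if len(k)>8: print(lo.round(3),len(k),k.min(0).round(3),k.max(0).round(3),circ(k).round(4))
d=np.hypot(P[:,0]-.5435,P[:,1]-.074); k=P[(d<.03)]; print("a top",k[:,2].max())
for c in (t,s):
    P=cloud(c).reshape(-1,3); k=P[(abs(P[:,0]-.566)<.035)&(abs(P[:,1]+.39)<.03)&(P[:,2]>.04)&(P[:,2]<.1)]; print("salt",len(k),k.min(0).round(3),k.max(0).round(3))
E
```

```text
22.1 [-0.20120661 -0.27724438 -3.71273208] [ 0.49484393 -0.39896406  0.23677897]
[363 178] [243 158]
0.12 36 [ 0.464 -0.392  0.12 ] [ 0.518 -0.369  0.128] [ 0.4906 -0.3977  0.0277]
0.128 51 [ 0.464 -0.394  0.128] [ 0.518 -0.365  0.135] [ 0.4907 -0.3957  0.0257]
0.136 39 [ 0.464 -0.401  0.136] [ 0.514 -0.369  0.144] [ 0.4906 -0.397   0.0246]
0.144 32 [ 0.467 -0.386  0.144] [ 0.514 -0.37   0.152] [ 0.4908 -0.3949  0.0238]
0.152 45 [ 0.464 -0.399  0.152] [ 0.517 -0.37   0.16 ] [ 0.491  -0.3976  0.0264]
a top 0.25088432867141364
salt 88 [ 0.56  -0.382  0.04 ] [ 0.585 -0.371  0.091]
salt 190 [ 0.549 -0.399  0.04 ] [ 0.585 -0.37   0.095]
```

View pics/e.png

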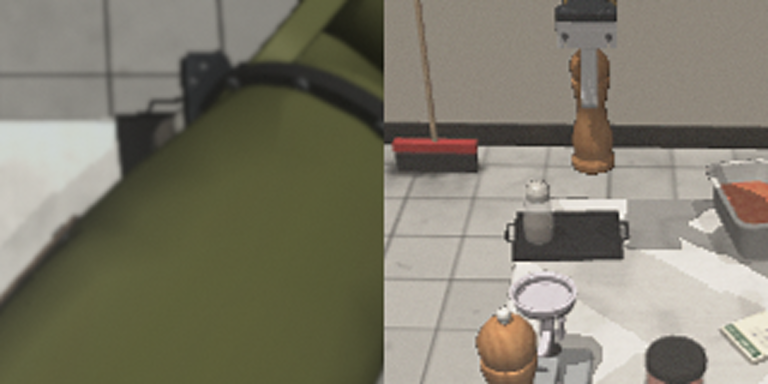

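The side view shows mill_b upright above the tray's free half, clear of the salt shaker. mill_a's cup has sunk, its top now at 0.251. I'll lower it.

>>> jog_arm --targets '[[4,[0,2,0],0],[4,[0,5,0],0],[4,[0,8,0],0],[4,[0,10,0],0],[4,[0,10.8,0],0],[4,[0,11.1,0],0],[4,[0,11.3,0],0],[4,[0,11.5,0],0],[4,[0,11.6,0],0],[4,[0,11.6,0],0]]'

```text
time_s: 23.2
ee_pos: [0.494, -0.3994, 0.1183]
eef_rot: [-1.57, -0.0, -1.57]
force: [0.4, -0.2, -4.1]
grip_width: 0.0486
```

>>> jog_arm --targets '[[4,[0,0.1,0],0],[4,[0,0.2,0],0],[4,[0,0.2,0],0]]'

```text
time_s: 23.5
ee_pos: [0.4941, -0.3995, 0.1165]
eef_rot: [-1.57, -0.0, -1.57]
force: [-1.8, 0.9, 2.9]
grip_width: 0.0489
```

Contact at the tray floor. I'll release and retreat.

>>> jog_arm --targets '[[5,[0,0,0],0],[5.6,[0,0,0],0],[6.5,[0,0,0],0],[9.4,[0,0,0],0],[9.4,[0,0,0],0],[9.4,[0,0,0],0],[9.4,[0,-2,0],0],[9.4,[0,-6,0],0],[9.4,[0,-10,0],0],[9.4,[0,-14,0],0]]'

```text
time_s: 24.5
ee_pos: [0.4937, -0.3992, 0.2576]
eef_rot: [-1.571, 0.0, -1.57]
force: [0.6, -0.9, -0.4]
grip_width: 0.0939
```

>>> jog_arm --targets '[[9.4,[0,-1,-3],0],[9.4,[0,-1,-8],0],[9.4,[3,-1,-13],0],[9.4,[5,-1,-18],0],[9.4,[5,-1,-18],0],[9.4,[5,-1,-18],0],[9.4,[5,-1,-18],0]]'

```text
time_s: 25.2
ee_pos: [0.3148, -0.4492, 0.266]
eef_rot: [-1.57, 0.0, -1.57]
force: [-0.3, 0.1, -0.3]
grip_width: 0.0943
```

```bash
python3 look.py pics/f.png; python3 - <<'E'
from h import *
t=cam("top"); cv2.imwrite("pics/g.png",cv2.resize(t["img"][130:300,80:440,::-1],None,fx=2.2,fy=2.2))
for c in (t,cam("side")):
    P=cloud(c).reshape(-1,3)
    for n,g in (("b",(.491,-.398)),("salt",(.566,-.39)),("jar",(.396,-.049)),("ram",(.371,.089)),("a",(.5435,.074))):
        k=P[(np.hypot(P[:,0]-g[0],P[:,1]-g[1])<.034)]; k=k[k[:,2]<.3]; m=k[:,2].max(); k=k[k[:,2]>m-.012]; print(n,"top z",m.round(4),((k.min(0)+k.max(0))/2).round(4))
E
```

```text
25.2 [-0.34211723  0.12437231 -0.26474473] [ 0.31475203 -0.44922666  0.2660072 ] 0.09426518713747359
R top 0.109613958385961
 knob [ 0.5606 -0.1384  0.1059]
 rim z [0.1079 0.1101 0.1109]
0.088 25 [ 0.5302 -0.1285  0.0239]
0.096 279 [ 0.5364 -0.1343  0.0242]
0.104 152 [ 0.5364 -0.1331  0.0335]
L top 0.25088493625581904
 knob [0.5448 0.0749 0.2475]
 rim z [0.0921 0.0928 0.0934]
0.088 226 [0.5433 0.0722 0.0323]
0.096 66 [0.5433 0.0741 0.0253]
0.104 58 [0.5434 0.0739 0.0262]
0.112 70 [0.5435 0.0736 0.0266]
0.12 86 [0.5436 0.0741 0.0254]
0.128 85 [0.5433 0.0741 0.0236]
0.136 85 [0.5437 0.074  0.0218]
0.144 66 [0.5438 0.0738 0.0198]
b top z 0.1766 [ 0.4947 -0.3973  0.1721]
salt top z 0.0952 [ 0.5681 -0.3915  0.0893]
jar top z 0.0972 [ 0.3962 -0.0492  0.0913]
ram top z 0.0448 [0.3708 0.0891 0.0388]
a top z 0.2506 [0.5453 0.0722 0.2446]
b top z 0.1748 [ 0.492  -0.395   0.1688]
salt top z 0.0946 [ 0.5655 -0.3885  0.0888]
jar top z 0.0975 [ 0.3947 -0.0473  0.0915]
ram top z 0.0446 [0.3703 0.0892 0.0386]
a top z 0.2508 [0.5457 0.075  0.2448]
```

View pics/g.png

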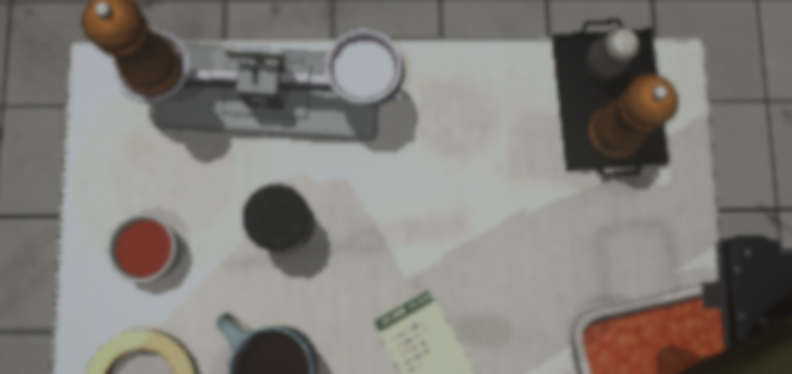

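View pics/f.png

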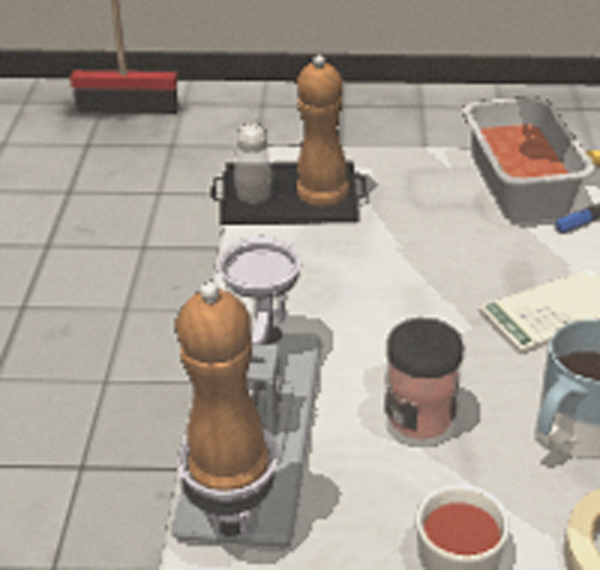

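Both views show mill_b (top view at (660,92)) upright on the free half of the tray beside the salt shaker. mill_a sits upright in the left cup with its rim around the foot, the right cup is empty and up, and the bystanders have not moved.

```bash
python3 -c "
from station import ctrl; print(ctrl.hand_in())"
```

```text
the job is handed in; nothing more can be done
None
```

I weighed both mills and handed the job in at about 25 s on the robot's clock. The mill in the right cup, the one farther to the robot's right at the start, is the fuller. I took the two mills' names by my own choice and called that one mill_b.

- **Weighing:** I set mill_b in the right cup and mill_a in the left, then let go of both. mill_b's cup stayed fully down, with its top 17 mm below mill_a's, against the full travel of 17.6 mm. The beam already rested on mill_b's side, because I set that mill in first.
- **Feet home:** Each cup's rim stood about 12 mm above the foot, which is the cup's depth.
- **Scale force:** The highest reading was a change of about 16 N, when I pressed mill_b's foot onto its stop. The force was only read at the end of each move, so a brief higher peak would not have shown.
- **Final state:** mill_b stands upright on the free half of the tray at about (0.492, -0.397), clear of the salt shaker. mill_a sits upright in its cup, which sank onto its stop when mill_b was lifted out.
- **Other checks:** The salt shaker, spice jar and ramekin are where they were to within about 2 mm. The gripper was open and clear of everything. No check failed. The two cameras differed by 2–3 mm throughout, slightly more than the stated 2 mm calibration.

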